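# Load a bar past the sprung flap of a bar tray

### The arm

A 6-joint arm with a two-finger parallel gripper is mounted at the origin on a cart in front of the work surface, level with it; the furniture and walls round the work are solid. World frame = base frame: x ahead of the robot, y to its left, z up, the work surface at z = 0. Lengths are in m, angles in rad, forces in N, time in s.
With the tool pointing down it reaches from about 0.225 to 0.875 m from the base axis. Payload 3.4 kg.
Tool frame: the origin (TCP) lies on the centre line of the jaws, within the pads' length; the fingertips stand 11 mm ahead of it and the grasp point (between the pads) lies 8 mm behind it; z points along the fingers, y is the line along which they close (so a half turn about z gives the same grasp; the last joint's range is limited). The gripper opens to 85 mm and grips with 20 to 120 N. Pads are 22 mm wide; open, the fingers measure 114 mm over their backs; the gripper's body (76 mm by 85 mm) begins 54 mm behind the grasp point. The pads swing forward as they close: fully open they stand 13 mm farther back than shut.
Start: joints at [-1.335, 0.276, 1.505, -0, 1.361, -0.121], TCP at [0.201, -0.539, 0.242] pointing down, gripper open.
Joint ranges: [-2.89, 2.89], [-0.75, 2.08], [0.22, 2.7], [-1.18, 4.32], [0.11, 2.71], [-2.7, 2.7]. Speed limits (rad/s): [2.57, 2.57, 3.14, 3.14, 3.14, 3.14].

### API

Orientations are given as a unit quaternion [w, x, y, z].
In Python, from rig import manip, eyes, job gives the robot as it stands.
- The arm moves only by the tool drive_tool, never from a script. Its argument "rows" is a list of rows, each a list of 3 entries, a list of its own where there are three numbers: the turn, a rotation vector about the world's x, y, z in rad, then the shift along the world's x, y, z in cm, then the finger opening in cm, from 0 to 8.54. A call has 1 to 8 rows; each row shifts and turns the commanded pose from where the row before left it; what a row does not reach is not made up. A row lasts 1/8 s, in which the tool goes at most 62.5 mm and 10.7 degrees, less where a joint would pass 70% of its speed; a pose out of reach is approached as far as the arm can. A call is refused whole if a number of a shift passes 6.25 or a number of a turn 0.188, either way. A call with a gripper value outside its range is refused whole. The fingers move at their own pace and stop on an object; "force" is the grip in N (left out, the last holds). Time passes only in rows, so rows that do not move let the fingers close. It gives the time, the measured TCP pose, the force, the opening and the grip force at its end, in the units of the state.
- manip.get_state(): the state, without advancing time (a new reading comes with each control period).
- eyes.get_image(name): name is "side" or "top" or "wrist"; returns the picture (384x512x3 uint8, red, green, blue); there is no depth.
- eyes.get_calibration(name): a dict with "camera_matrix" (3x3 intrinsics, pixels), "view" (4x4, takes a point from world to camera coordinates). Camera axes: x right, y up, looking along -z (the intrinsics and any distortion apply to the point x, -y, -z); pixel columns grow to the right and rows downward; lengths in m; the calibration is good to about 2 mm. A picture is of the moment at which its call begins: read the wrist's pose just before it. get_calibration takes no time and is no camera call; for the wrist camera it gives the pose at the moment of the call.
- job.sign_off(): hands the job in; it is judged then, once.
The state is a dict: "clock": time; "qpos": joint angles; "qd": joint speeds; "effort": joint torques, N m; "position": TCP position; "ee_rot": TCP orientation; "contact_force": force on the tool from outside, world axes, zero at the start; "moment": the same for the moment, N m; "width": finger opening in m; "gripper_force": force on a finger pad.
Only numpy, scipy, OpenCV 4.12 (cv2) and the standard library are available. Lean on these libraries where they do the work, as an engineer would, in place of code of your own. Each camera call takes 0.05 s, during which the arm holds its last target. There are 200 camera calls.

### The job

Put the shortest of the three loose metal bars away in the sprung-flap bar tray: pressing the flap down and holding it open, lay the bar flat in the groove, and with the flap still held open slide it along under the flap until it meets the end stop and has pushed the stop's block in by a few millimetres (about 4), not right to its end. Then let go so that the flap springs shut over the bar; work gently and leave the other bars and the small quoin where they are.

Things in the scene. Friction and masses are not known exactly. Their poses are not given: they have to be found in the camera images.
- short_bar: Shortest loose bar of plain grey cast metal, 20 wide (x) x 71 long (y) x 22 high (z) mm, 0.08 to 0.16 kg. Origin at the middle of its underside, y along its length, ends alike. Lies flat on the table beside two longer bars of the same section. Grip it across its width by the upper 13 mm only: its foot goes between the groove's rails.
- middle_bar: Bystander: bar of the same section, 109 mm long, lying loose; leave it.
- long_bar: Bystander: bar of the same section, 132 mm long, lying loose; leave it.
- spare_quoin: Bystander: small dark cast block, 22 x 55 x 18 mm, lying loose before the tray; leave it.
- tray: Grey sheet-metal bar tray fixed to the table, 94 (x) x 190 (y) mm, open to -x and above save for the flap at its +x side. Origin on the table below the middle of its groove, which runs along y. Back wall at x = +48 to +53 mm, 52 mm high; end cheeks at y = +-91 to 95 mm, x = -20 to +51 mm, 34 mm high, from x = +25 mm 58 mm high.
- groove_floor (a point): Middle of the groove's floor, 4 mm above the table; axes as the tray's. The groove is 23 mm wide between two aluminium rails (11.5 to 22 mm either side of its middle line, inner edges chamfered, tops 10 mm above the table) and 174 mm long. Lay the bar in with its middle about 30 mm to the -y side of this point, clear of the end stop, then slide it to +y.
- flap (a joint): Sprung steel flap, rad: 0 = shut, level, 54 mm above the table; grows to 1.5 as its free edge is pressed down towards the back wall. Plate 2.5 mm thick, 180 mm along y. The spring needs 1.2 N at the edge to start, about 4 N at 1.3 rad, and swings it back to 0 when let go. Lowering the bar presses it down; then the finger on that side holds it. Shut, it clears the seated bar by 27 mm.
- flap_edge (a point): Middle of the flap's rounded free edge (4 mm thick); shut, it stands over the groove, 6 mm to +x of its middle line.
- flap_hinge (a point): Middle of the flap's hinge rod, along y, at tray x = +42, z = 54 mm. The flap reaches 39 mm from it. Fingers holding the seated bar stand between it and the bar, so let go by opening them only some 10 mm, then rise straight up.
- groove_end (a point): +y end of the groove's floor, 87 mm from its middle. The end stop is clamped in the groove on this side at a setting that differs each time and is not measured: its block's face stands anywhere from 32 to 58 mm to +y of the groove's middle and must be found by feel. The fixed carriage behind it begins 23 mm behind the face, 44 mm wide, 16 mm high, with a brass thumbscrew to 25 mm.
- stop_block (a joint): The end stop's steel block, m: 20 mm wide, its top 23 mm above the table, standing in the groove and facing -y. 0 = out, as found. It slides to +y under a push of about 7 N (friction; it stays where left) to a hard end at 0.013. Pressing the bar down hard on the floor adds friction that hides this push, so keep that load light while sliding.

How it is judged:
By the outcome, as a careful person would: the job done as asked, in the order asked, and still so for the second after the job is handed in, with the robot touching nothing.
It also fails if it takes over 69 s, if anything falls off the work surface, if the arm or the gripper's body presses on something with over 40 N, if the wrist force passes 120 N, or if a joint passes its speed limit or range.

## Working session

There is one attempt and no reset: what is moved stays moved. The work goes in short steps, Python scripts to look and compute and a tool call to move; the robot and the scene stay as the last step left them, time stands still between calls to the robot, and variables do not carry over. Pictures are saved under pics/ and viewed, at most 10 in all, crops included, and the job is handed in when it is done.

Besides the shell and the picture viewer there is one more tool, called after "Call:" in YAML: its name, and indented under it one key for each argument. drive_tool: Moves the arm, as the interface text tells. Its arguments: {"type":"object","properties":{"rows":{"type":"array"},"force":{"type":"number"}},"required":["rows"]}

```bash
mkdir -p pics; ls; python3 - <<'E'
from rig import manip,eyes,job
import cv2,numpy as np
s=manip.get_state();print(s)
for n in("top","side"):
    im=eyes.get_image(n);cv2.imwrite(f"pics/{n}0.png",im[...,::-1]);c=eyes.get_calibration(n);print(n,np.round(c["camera_matrix"],1).tolist(),np.round(c["view"],3).tolist(),c.keys())
E
```

```text
pics
{'clock': 0.0, 'qpos': array([-1.33498411e+00,  2.76590258e-01,  1.50615433e+00, -1.23441023e-05,
        1.36072065e+00, -1.21016132e-01]), 'qd': array([ 0.00127281,  0.00068125,  0.00011579, -0.00141479,  0.0019177 ,
        0.00042176]), 'effort': array([ 4.16894036e-04, -4.16768003e+01, -2.45803463e+01, -2.06740051e-04,
        1.11413226e-02,  3.91983022e-06]), 'position': array([ 0.20070796, -0.53827038,  0.24143397]), 'ee_rot': array([-9.34401988e-04,  9.84125705e-01,  1.77470338e-01, -5.97369274e-05]), 'contact_force': array([ 0.28722583, -0.53656934,  0.20613581]), 'moment': array([-0.01431078, -0.00114298,  0.04404984]), 'gripper_force': 0.0, 'width': 0.08529590574854122}
top [[383.7, 0.0, 256.4], [0.0, 383.7, 186.2], [0.0, 0.0, 1.0]] [[0.024, -1.0, -0.005, 0.188], [0.998, 0.024, 0.051, -0.544], [-0.051, -0.006, 0.999, -0.903], [0.0, 0.0, 0.0, 1.0]] dict_keys(['camera_matrix', 'view'])
side [[420.5, 0.0, 258.8], [0.0, 420.5, 190.6], [0.0, 0.0, 1.0]] [[0.996, -0.082, 0.024, -0.508], [0.017, 0.465, 0.885, -0.146], [-0.084, -0.882, 0.464, -0.663], [0.0, 0.0, 0.0, 1.0]] dict_keys(['camera_matrix', 'view'])
```

View pics/top0.png

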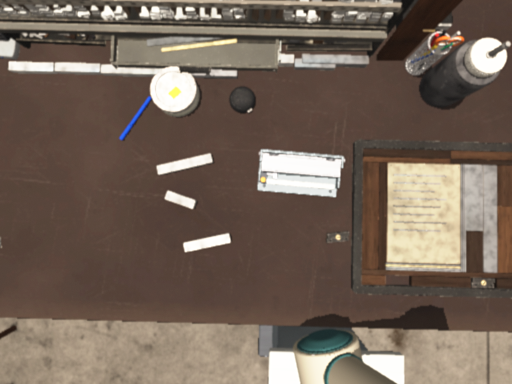

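View pics/side0.png

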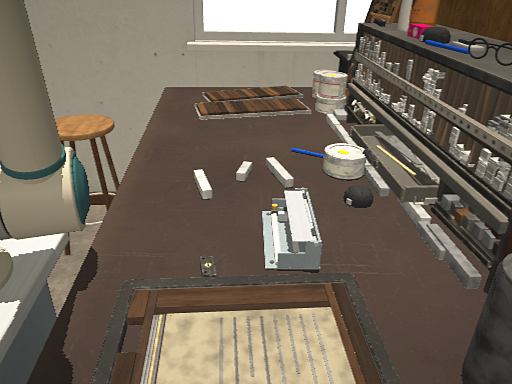

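The top view shows the long bar at (185,164), short bar at (180,200) and middle bar at (207,242). The tray is at (300,172), with its brass thumbscrew (+y end) at the left (264,181). The dark quoin is at about (338,238).

```bash
cat > h.py <<'E'
from rig import manip,eyes,job
import cv2,numpy as np
def ray(c,uv,z):
    K=c["camera_matrix"];V=np.array(c["view"]);R,t=V[:3,:3],V[:3,3]
    d=np.linalg.inv(K)@np.array([uv[0],uv[1],1.]);d=R.T@(d*[1,-1,-1]);o=-R.T@t
    return o+d*(z-o[2])/d[2]
def proj(c,P):
    p=np.array(c["view"])@np.append(P,1);q=c["camera_matrix"]@(p[:3]*[1,-1,-1]);return q[:2]/q[2]
E
python3 - <<'E'
from h import *
im=cv2.imread("pics/top0.png");c=eyes.get_calibration("top")
g=cv2.cvtColor(im,cv2.COLOR_BGR2GRAY)
m=(g>140).astype(np.uint8)*255
m[:140]=0;m[300:]=0
cs,_=cv2.findContours(m,cv2.RETR_EXTERNAL,cv2.CHAIN_APPROX_NONE)
for k in cs:
    if cv2.contourArea(k)<80: continue
    r=cv2.minAreaRect(k)
    if r[0][0]>345: continue
    b=cv2.boxPoints(r);z=.052 if r[1][0]*r[1][1]>2000 else .022
    w=np.array([ray(c,p,z) for p in b])
    e=[w[1]-w[0],w[2]-w[1]];L=[np.linalg.norm(x) for x in e];l=e[int(np.argmax(L))]
    print(np.round(r[0],1),"ctr",w.mean(0).round(4),"sz",np.round(L,4),"yaw of y axis deg",np.degrees(np.arctan2(-l[0],l[1])).round(1),((np.degrees(np.arctan2(-l[0],l[1]))+90)%180-90).round(1))
cv2.imwrite("pics/tray0.png",cv2.resize(im[140:205,245:355],None,fx=7,fy=7,interpolation=cv2.INTER_CUBIC))
E
```

```text
[206.4 242.3] ctr [0.404  0.3153 0.022 ] sz [0.1123 0.0247] yaw of y axis deg -166.5 13.5
[179.6 199.2] ctr [0.5039 0.3819 0.022 ] sz [0.0233 0.0737] yaw of y axis deg 162.2 -17.8
[183.8 163.5] ctr [0.5889 0.3748 0.022 ] sz [0.1345 0.0243] yaw of y axis deg -165.6 14.4
[300.1 172.6] ctr [0.5714 0.1011 0.052 ] sz [0.0962 0.1965] yaw of y axis deg 176.5 -3.5
```

View pics/tray0.png

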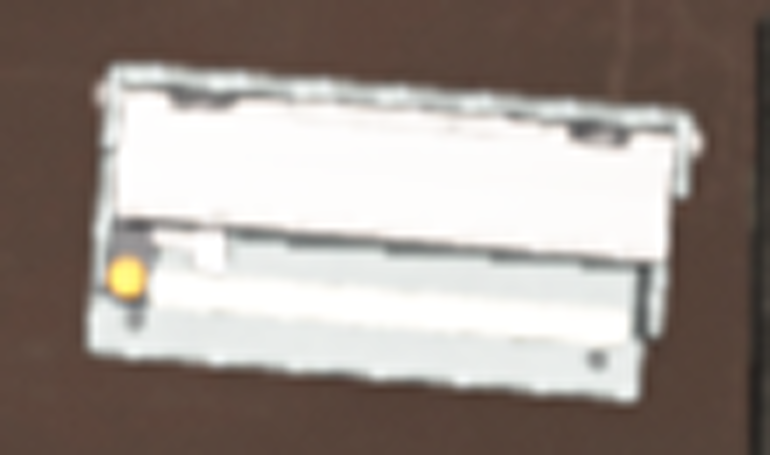

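Call:
drive_tool:
  rows:
    - [[0, 0, 0.144], [2.7, 5.2, 0.3], 8.5]
    - [[0, 0, 0.144], [2.7, 5.2, 0.3], 8.5]
    - [[0, 0, 0.144], [2.7, 5.2, 0.3], 8.5]
    - [[0, 0, 0.144], [2.7, 5.2, 0.3], 8.5]
    - [[0, 0, 0.144], [2.7, 5.2, 0.3], 8.5]
    - [[0, 0, 0.144], [2.7, 5.2, 0.3], 8.5]
    - [[0, 0, 0.144], [2.7, 5.2, 0], 8.5]
    - [[0, 0, 0.144], [2.7, 5.2, 0], 8.5]
  force: 40

```text
clock: 1.1
position: [0.4172, -0.121, 0.2603]
ee_rot: [0.0, 0.727, 0.687, 0.0]
contact_force: [0.4, -0.5, -0.3]
width: 0.0856
gripper_force: 0.0
```

Call:
drive_tool:
  rows:
    - [[0, 0, 0], [2.7, 5.2, 0], 8.5]
    - [[0, 0, 0], [2.7, 5.2, 0], 8.5]
    - [[0, 0, 0], [2.7, 5.2, 0], 8.5]
    - [[0, 0, 0], [2.7, 5.2, 0], 8.5]
    - [[0, 0, 0], [0, 0, 0], 5]
    - [[0, 0, 0], [0, 0, 0], 5]

```text
clock: 1.85
position: [0.5242, 0.0849, 0.2597]
ee_rot: [-0.0, 0.728, 0.685, -0.001]
contact_force: [-0.4, -0.6, -0.5]
width: 0.0516
gripper_force: 0.0
```

```bash
python3 - <<'E'
from h import *
s=manip.get_state();print(s["position"],s["ee_rot"],s["contact_force"],s["clock"])
c=eyes.get_calibration("wrist")
cv2.imwrite("pics/w1.png",eyes.get_image("wrist")[...,::-1]);np.savez("w1.npz",**c);print(np.round(c["view"],3),c["camera_matrix"])
E
```

```text
[0.52418362 0.08493431 0.25969371] [-2.74934755e-04  7.28414963e-01  6.85135481e-01 -9.69184986e-04] [-0.42017241 -0.59140615 -0.53473407] 1.85
[[ 0.998 -0.062 -0.002 -0.518]
 [ 0.058  0.946 -0.318 -0.064]
 [ 0.021  0.317  0.948 -0.437]
 [ 0.     0.     0.     1.   ]] [[279.6547851    0.         254.40818223]
 [  0.         279.6547851  188.52532657]
 [  0.           0.           1.        ]]
```

View pics/w1.png

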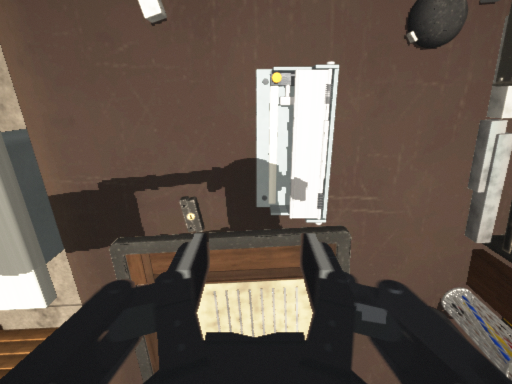

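The wrist view shows the tray at columns 256–338, rows 63–222, with the brass screw at (277,77). The quoin is at (190,215).

```bash
python3 - <<'E'
from h import *
im=cv2.imread("pics/w1.png")[55:230,250:345]
im=cv2.rotate(im,cv2.ROTATE_90_COUNTERCLOCKWISE)
cv2.imwrite("pics/w1c.png",cv2.resize(im,None,fx=4.5,fy=4.5,interpolation=cv2.INTER_CUBIC))
E
```

```text
(no output)
```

View pics/w1c.png

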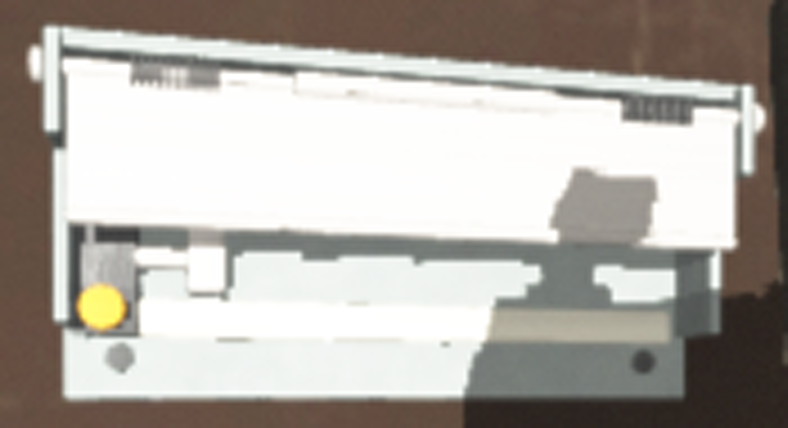

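```bash
python3 - <<'E'
from h import *
c=dict(np.load("w1.npz"))
def r(X,Y,z): return ray(c,(344-Y/4.5,55+X/4.5),z)
P={"flapL":(65,225,.054,3,90),"flapR":(737,247,.054,3,-90),"plateL":(65,398,.002,-41,95),"plateR":(685,398,.002,-41,-95),"cheekL":(47,27,.058,51,95),"cheekR":(752,88,.058,51,-95),"faceT":(227,290,.023,-10,None),"faceL":(188,290,.023,-10,None)}
W={k:r(*v[:3]) for k,v in P.items()}
for k in W: print(k,W[k].round(4))
ks=[k for k in P if P[k][4] is not None]
A=np.array([[P[k][3]/1e3,P[k][4]/1e3] for k in ks]);B=np.array([W[k][:2] for k in ks])
H=(A-A.mean(0)).T@(B-B.mean(0));th=np.arctan2(H[0,1]-H[1,0],H[0,0]+H[1,1])
R=np.array([[np.cos(th),-np.sin(th)],[np.sin(th),np.cos(th)]]);o=B.mean(0)-R@A.mean(0)
print("yaw",np.degrees(th),"origin",o,"res mm",((A@R.T+o-B)@R*1e3).round(1).tolist())
for k in("faceT","faceL"): print(k,(R.T@(W[k][:2]-o)*1e3).round(1))
# same points from the top picture
t=eyes.get_calibration("top")
for n,u,z,a in(("flapL",(120,222),.054,(3,90)),("flapR",(668,262),.054,(3,-90)),("plateL",(90,350),.002,(-41,95)),("plateR",(637,400),.002,(-41,-95)),("face",(225,270),.023,(-10,0))):
    w=ray(t,(245+u[0]/7,140+u[1]/7),z)[:2];print("top",n,w.round(4),(R.T@(w-o)*1e3).round(1),a)
E
```

```text
flapL [0.5748 0.191  0.054 ]
flapR [0.5652 0.0087 0.054 ]
plateL [0.5323 0.1978 0.002 ]
plateR [0.5207 0.0065 0.002 ]
cheekL [0.6226 0.1918 0.058 ]
cheekR [0.611  0.0029 0.058 ]
faceT [0.5599 0.1522 0.023 ]
faceL [0.5603 0.1627 0.023 ]
yaw -3.296606422170912 origin [0.56677669 0.100053  ] res mm [[0.2, -1.3], [-0.7, 1.3], [-0.9, -0.6], [-0.3, 1.0], [0.5, 0.2], [1.2, -0.6]]
faceT [-9.8 51.7]
faceL [-10.1  62.1]
top flapL [0.571  0.1882] [-0.8 88.3] (3, 90)
top flapR [0.5622 0.0089] [  0.7 -91.2] (3, -90)
top plateL [0.531  0.1972] [-41.3  94.9] (-41, 95)
top plateR [0.5183 0.0079] [-43.1 -94.8] (-41, -95)
top face [0.5583 0.1521] [-11.4  51.4] (-10, 0)
```

Call:
drive_tool:
  rows:
    - [[0, 0, -0.05], [-0.3, 4.95, -0.5], 5]
    - [[0, 0, -0.05], [-0.3, 4.95, -1.5], 5]
    - [[0, 0, -0.05], [-0.3, 4.95, -2], 5]
    - [[0, 0, -0.05], [-0.3, 4.95, -2], 5]
    - [[0, 0, -0.05], [-0.4, 4.95, -2], 5]
    - [[0, 0, 0], [-0.4, 4.95, -2], 5]
    - [[0, 0, 0], [0, 0, -1], 5]
    - [[0, 0, 0], [0, 0, 0], 5]

```text
clock: 2.9
position: [0.5045, 0.3801, 0.1495]
ee_rot: [0.0, 0.809, 0.588, -0.001]
contact_force: [-0.5, 0.5, 0.4]
width: 0.0497
gripper_force: 0.0
```

```bash
python3 - <<'E'
from h import *
s=manip.get_state();print(s["position"],s["ee_rot"],s["contact_force"],s["clock"])
c=eyes.get_calibration("wrist")
im=eyes.get_image("wrist")[...,::-1].copy();cv2.imwrite("pics/w2.png",im)
q=s["ee_rot"];print("tool y deg",np.degrees(2*np.arctan2(q[2],q[1]))-90)
m=(cv2.cvtColor(im,cv2.COLOR_BGR2GRAY)>130).astype(np.uint8)*255
cs,_=cv2.findContours(m,cv2.RETR_EXTERNAL,cv2.CHAIN_APPROX_NONE)
for k in cs:
    if cv2.contourArea(k)<300: continue
    w=np.array([ray(c,p[0],.022) for p in k],dtype=np.float32)[:,:2]
    r=cv2.minAreaRect(w*1000);b=cv2.boxPoints(r);e=[b[1]-b[0],b[2]-b[1]];l=max(e,key=np.linalg.norm)
    print(k.reshape(-1,2).mean(0).round(),np.round(r[0],1),np.round(r[1],1),"yaw",((np.degrees(np.arctan2(-l[0],l[1]))+90)%180-90).round(1))
E
```

```text
[0.50452006 0.3801167  0.14947901] [ 3.65554215e-04  8.08704856e-01  5.88212753e-01 -1.44190694e-03] [-0.45450554  0.45814292  0.4356313 ] 2.9
tool y deg -17.939343687381538
[369. 362.] [562.8 114.4] [ 40. 108.] yaw 16.4
[212. 289.] [422.4 275.6] [48.4 21.6] yaw -32.9
[ 15. 303.] [203.1 307.8] [204.3  60.1] yaw -34.2
[316. 254.] [543.9 284.3] [56.4 13.8] yaw -0.6
[193. 254.] [416.3 325.6] [56.4 13.5] yaw -35.4
[167. 238.] [400.3 349.1] [33.  47.2] yaw 13.6
[254. 179.] [504.6 383. ] [73.3 21.9] yaw -17.3
[339. 158.] [589.6 374.3] [ 23.1 136.1] yaw 14.6
[505.  89.] [738.2 394.2] [75.4 13.9] yaw -1.7
[478.  76.] [719.2 406.4] [100.4  46.9] yaw -6.4
```

View pics/w2.png

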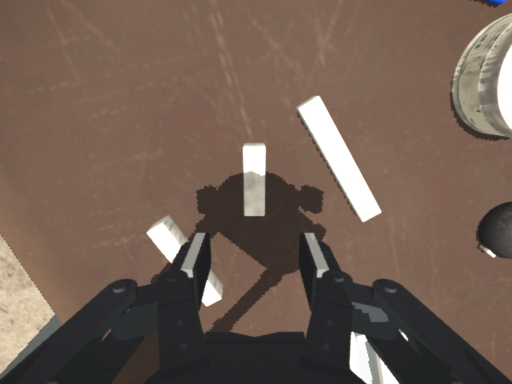

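The short bar lies under the jaws at (254,179), aligned with them. The long bar (339,158) and middle bar (185,258) are clear of both fingers.

Call:
drive_tool:
  rows:
    - [[0, 0, 0.01], [0, 0.4, -2.5], 4.2]
    - [[0, 0, 0], [0, 0, -2.5], 4.2]
    - [[0, 0, 0], [0, 0, -2.5], 4.2]
    - [[0, 0, 0], [0, 0, -2.5], 4.2]
    - [[0, 0, 0], [0, 0, -1.5], 4.2]
    - [[0, 0, 0], [0, 0, -0.8], 4.2]
    - [[0, 0, 0], [0, 0, -0.5], 4.2]
    - [[0, 0, 0], [0, 0, 0], 4.2]

```text
clock: 3.95
position: [0.5051, 0.3862, 0.0227]
ee_rot: [0.0, 0.805, 0.593, 0.0]
contact_force: [0.6, -0.2, -0.2]
width: 0.0421
gripper_force: 0.0
```

Call:
drive_tool:
  rows:
    - [[0, 0, 0], [0, 0, 0], 2.5]
    - [[0, 0, 0], [0, 0, 0], 2.2]
    - [[0, 0, 0], [0, 0, 0], 1.9]
    - [[0, 0, 0], [0, 0, 0], 1.6]
    - [[0, 0, 0], [0, 0, 0], 1.6]
    - [[0, 0, 0], [0, 0, 0], 1.6]

```text
clock: 4.7
position: [0.5053, 0.3865, 0.0231]
ee_rot: [0.0, 0.805, 0.593, 0.001]
contact_force: [-0.2, -1.0, 5.9]
width: 0.0193
gripper_force: 39.3
```

```bash
python3 - <<'E'
from h import *
s=manip.get_state();print(s["position"],s["contact_force"],s["width"],s["gripper_force"],s["clock"])
c=eyes.get_calibration("side");u=proj(c,(.5047,.384,.02)).astype(int);print(u)
im=eyes.get_image("side")[...,::-1][u[1]-45:u[1]+45,u[0]-60:u[0]+60];cv2.imwrite("pics/s3.png",cv2.resize(im,None,fx=6,fy=6,interpolation=cv2.INTER_CUBIC))
E
```

```text
[0.50532327 0.38650151 0.02309151] [-0.24652949 -1.02757458  5.88801426] 0.019332762924412144 39.30676996707916 4.7
[244 166]
```

View pics/s3.png

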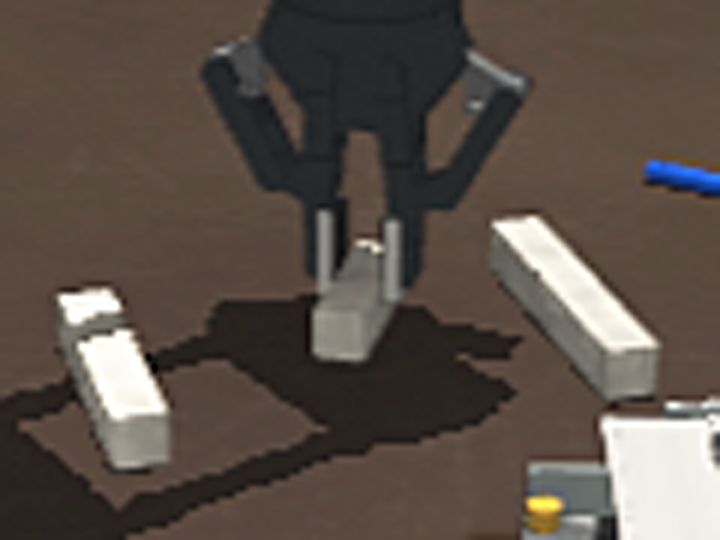

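```bash
python3 - <<'E'
from h import *
c=eyes.get_calibration("side");p=manip.get_state()["position"]
a=np.radians(-17.3);xd=np.array([np.cos(a),np.sin(a),0]);yd=np.array([-np.sin(a),np.cos(a),0])
f=lambda P:((proj(c,P)-[184,121])*6).round().tolist()
B=np.array([p[0],p[1],0])
for z in(.006,.009,.012,.015): print(z,"R pad near inner",f(B+.010*xd-.011*yd+[0,0,z]),"L",f(B-.010*xd-.011*yd+[0,0,z]))
for y in(-.0355,-.038,.0355): print(y,"top edge",f(B+.010*xd+y*yd+[0,0,.022]),f(B-.010*xd+y*yd+[0,0,.022]),"bottom",f(B-.01*xd+y*yd))
E
```

```text
0.006 R pad near inner [379.0, 318.0] L [332.0, 312.0]
0.009 R pad near inner [379.0, 311.0] L [332.0, 305.0]
0.012 R pad near inner [379.0, 304.0] L [332.0, 299.0]
0.015 R pad near inner [380.0, 298.0] L [332.0, 292.0]
-0.0355 top edge [365.0, 307.0] [316.0, 301.0] bottom [316.0, 351.0]
-0.038 top edge [363.0, 309.0] [315.0, 304.0] bottom [315.0, 353.0]
0.0355 top edge [406.0, 238.0] [360.0, 233.0] bottom [360.0, 280.0]
```

The jaws hold the bar across its width. The tips stand about 13 mm up, so the bite is only ~9 mm. I will re-grip 3 mm lower and 3 mm nearer the bar's middle.

Call:
drive_tool:
  rows:
    - [[0, 0, 0], [0, 0, 0], 3]
    - [[0, 0, 0], [0, 0, 0], 3]
    - [[0, 0, 0], [-0.1, -0.3, 0], 3]
    - [[0, 0, 0], [0, 0, -0.3], 3]
    - [[0, 0, 0], [0, 0, 0], 2.4]
    - [[0, 0, 0], [0, 0, 0], 1.9]
    - [[0, 0, 0], [0, 0, 0], 1.5]
    - [[0, 0, 0], [0, 0, 0], 1.5]
  force: 45

```text
clock: 5.75
position: [0.5038, 0.3832, 0.0192]
ee_rot: [0.0, 0.805, 0.593, -0.0]
contact_force: [0.6, -0.6, -0.7]
width: 0.02
gripper_force: 45.4
```

```bash
python3 - <<'E'
from h import *
s=manip.get_state();print(s["position"],s["contact_force"],s["width"],s["gripper_force"],s["clock"])
q=s["ee_rot"];print("tool y deg",np.degrees(2*np.arctan2(q[2],q[1]))-90)
E
```

```text
[0.50379637 0.38316528 0.01923782] [ 0.56808234 -0.62373472 -0.71903128] 0.02004968119379513 45.35729706287384 5.75
tool y deg -17.304199727421405
```

Call:
drive_tool:
  rows:
    - [[0, 0, 0], [0, 0, 1], 1.5]
    - [[0, 0, 0], [0, 0, 3], 1.5]
    - [[0, 0, 0], [0, 0, 4], 1.5]
    - [[0, 0, 0], [0, 0, 2.5], 1.5]
    - [[0, 0, 0.041], [1, -5.2, 0], 1.5]
    - [[0, 0, 0.041], [1, -5.2, 0], 1.5]
    - [[0, 0, 0.041], [1, -5.2, 0], 1.5]
    - [[0, 0, 0.041], [1, -5.2, 0], 1.5]

```text
clock: 6.75
position: [0.5442, 0.1737, 0.1252]
ee_rot: [0.0, 0.754, 0.657, 0.001]
contact_force: [0.8, 0.7, -0.7]
width: 0.0199
gripper_force: 45.4
```

Call:
drive_tool:
  rows:
    - [[0, 0, 0.04], [1, -5.2, 0], 1.5]
    - [[0, 0, 0.04], [1.1, -5.3, 0], 1.5]
    - [[0, 0, 0], [0, 0, 0], 1.5]
    - [[0, 0, 0], [0, 0, 0], 1.5]

```text
clock: 7.25
position: [0.5647, 0.0704, 0.1248]
ee_rot: [-0.0, 0.728, 0.686, 0.0]
contact_force: [-0.2, -0.4, -1.0]
width: 0.0202
gripper_force: 45.4
```

```bash
python3 - <<'E'
from h import *
s=manip.get_state();print(s["position"],s["contact_force"],s["width"],s["gripper_force"],s["clock"])
q=s["ee_rot"];print("tool y deg",np.degrees(2*np.arctan2(q[2],q[1]))-90)
c=eyes.get_calibration("wrist");np.savez("w4.npz",**c)
im=eyes.get_image("wrist")[...,::-1];cv2.imwrite("pics/w4.png",im)
cv2.imwrite("pics/w4c.png",cv2.resize(im[20:260,150:390],(600,600),interpolation=cv2.INTER_CUBIC))
E
```

```text
[0.5647393  0.0703872  0.12476627] [-0.15684326 -0.42045009 -1.00160254] 0.02016376238346191 45.411919355392456 7.25
tool y deg -3.3948059064984335
```

View pics/w4c.png

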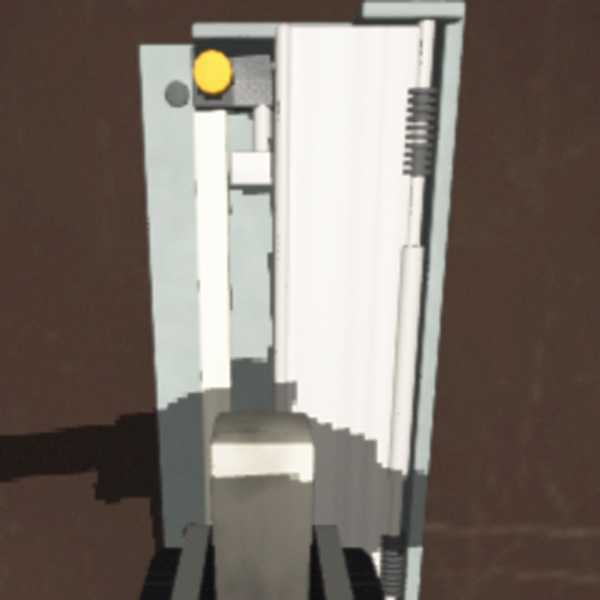

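The wrist crop shows the held bar (edges at columns 212 and 313, top front edge at row 440). The flap edge is at column ~278, the left rail at columns 195–230 and the stop block's face at row 187.

```bash
python3 - <<'E'
from h import *
c=dict(np.load("w4.npz"));th=np.radians(-3.3);R=np.array([[np.cos(th),-np.sin(th)],[np.sin(th),np.cos(th)]]);o=np.array([.5665,.1])
def t(X,Y,z): return (R.T@(ray(c,(150+X/2.5,20+Y/2.5),z)[:2]-o)*1e3).round(1)
for n,a in {"rail inner far (-11.5)":(228,112,.010),"rail inner near":(230,385,.010),"rail outer far(-22)":(194,112,.010),"rail outer near":(203,385,.010),"flap edge far(3)":(279,30,.054),"flap near":(277,380,.054),"plate far(-41,95)":(140,46,.002),"plate near(-41)":(157,440,.002),"barL":(212,440,.1276),"barR":(313,440,.1276),"barLbot":(215,415,.1056),"barRbot":(306,415,.1056),"stop faceL":(230,186,.023),"wall out far(53)":(463,20,.052),"wall near":(431,420,.052)}.items(): print(n,t(*a))
print("TCP",(R.T@(manip.get_state()["position"][:2]-o)*1e3).round(1))
E
```

```text
rail inner far (-11.5) [-10.5  75.8]
rail inner near [-11.3 -16.3]
rail outer far(-22) [-21.5  75.9]
rail outer near [-21.2 -16.3]
flap edge far(3) [ 5.  91.1]
flap near [ 4.9 -2.6]
plate far(-41,95) [-39.3  96.5]
plate near(-41) [-40.5 -40.6]
barL [-9.6  4.9]
barR [10.4  4.8]
barLbot [-10.4   3. ]
barRbot [10.4  2.9]
stop faceL [-9.6 52.9]
wall out far(53) [53.  93.7]
wall near [ 52.8 -16.1]
TCP [ -0.3 -29.1]
```

Call:
drive_tool:
  rows:
    - [[0, 0, 0], [0.04, 0, -2], 1.5]
    - [[0, 0, 0], [0, 0, -2], 1.5]
    - [[0, 0, 0], [0, 0, -1], 1.5]
    - [[0, 0, 0], [0, 0, -1], 1.5]
    - [[0, 0, 0], [0, 0, -0.8], 1.5]
    - [[0, 0, 0], [0, 0, -0.8], 1.5]
    - [[0, 0, 0], [0, 0, -0.6], 1.5]
    - [[0, 0, 0], [0, 0, 0], 1.5]

```text
clock: 8.3
position: [0.5645, 0.07, 0.0419]
ee_rot: [-0.001, 0.727, 0.686, -0.001]
contact_force: [-0.8, 0.1, 2.2]
width: 0.0198
gripper_force: 48.0
```

Call:
drive_tool:
  rows:
    - [[0, 0, 0], [0.05, 0, -0.4], 1.5]
    - [[0, 0, 0], [0, 0, -0.3], 1.5]
    - [[0, 0, 0], [0, 0, -0.3], 1.5]
    - [[0, 0, 0], [0, 0, -0.3], 1.5]
    - [[0, 0, 0], [0, 0, 0], 1.5]

```text
clock: 8.93
position: [0.5662, 0.0701, 0.0294]
ee_rot: [0.0, 0.727, 0.686, 0.0]
contact_force: [0.4, 0.2, 4.3]
width: 0.0202
gripper_force: 48.6
```

Call:
drive_tool:
  rows:
    - [[0, 0, 0], [0, 0, -0.2], 1.5]
    - [[0, 0, 0], [0, 0, -0.15], 1.5]
    - [[0, 0, 0], [0, 0, 0], 1.5]

```text
clock: 9.3
position: [0.5643, 0.0702, 0.0251]
ee_rot: [-0.001, 0.727, 0.686, -0.001]
contact_force: [-2.3, 0.2, 2.2]
width: 0.0198
gripper_force: 47.8
```

Call:
drive_tool:
  rows:
    - [[0, 0, 0], [0, 0, -0.1], 1.5]
    - [[0, 0, 0], [0, 0, 0], 1.5]

```text
clock: 9.55
position: [0.565, 0.0702, 0.0244]
ee_rot: [-0.001, 0.727, 0.686, -0.001]
contact_force: [-1.9, 0.3, 1.5]
width: 0.0199
gripper_force: 48.0
```

Call:
drive_tool:
  rows:
    - [[0, 0, 0], [0, 0, -0.08], 1.5]
    - [[0, 0, 0], [0, 0, 0], 1.5]

```text
clock: 9.8
position: [0.5655, 0.0702, 0.0239]
ee_rot: [-0.0, 0.727, 0.686, -0.0]
contact_force: [-2.4, -0.6, 2.4]
width: 0.0198
gripper_force: 47.9
```

Call:
drive_tool:
  rows:
    - [[0, 0, 0], [0, 0, 0], 1.5]

```text
clock: 9.93
position: [0.5655, 0.0702, 0.0239]
ee_rot: [-0.0, 0.727, 0.686, -0.0]
contact_force: [-2.1, 0.3, 1.7]
width: 0.0201
gripper_force: 48.0
```

Call:
drive_tool:
  rows:
    - [[0, 0, 0], [0, 0, -0.06], 1.5]
    - [[0, 0, 0], [0, 0, 0], 1.5]

```text
clock: 10.18
position: [0.566, 0.0701, 0.0236]
ee_rot: [0.0, 0.727, 0.686, 0.0]
contact_force: [-2.8, -0.1, 2.4]
width: 0.0197
gripper_force: 47.8
```

Call:
drive_tool:
  rows:
    - [[0, 0, 0], [0, 0, -0.05], 1.5]
    - [[0, 0, 0], [0, 0, 0], 1.5]

```text
clock: 10.42
position: [0.566, 0.0702, 0.0232]
ee_rot: [0.0, 0.727, 0.686, 0.0]
contact_force: [-2.7, 0.5, 4.0]
width: 0.0196
gripper_force: 48.1
```

Call:
drive_tool:
  rows:
    - [[0, 0, 0], [0.03, 0.5, 0], 1.5]
    - [[0, 0, 0], [0.03, 0.5, 0], 1.5]
    - [[0, 0, 0], [0.03, 0.5, 0], 1.5]
    - [[0, 0, 0], [0.03, 0.5, 0], 1.5]

```text
clock: 10.92
position: [0.5664, 0.0887, 0.0232]
ee_rot: [0.001, 0.727, 0.687, -0.001]
contact_force: [-3.5, -7.1, 7.2]
width: 0.0193
gripper_force: 49.1
```

Call:
drive_tool:
  rows:
    - [[0, 0, 0], [0.03, 0.5, 0], 1.5]
    - [[0, 0, 0], [0.03, 0.5, 0], 1.5]
    - [[0, 0, 0], [0.03, 0.5, 0], 1.5]
    - [[0, 0, 0], [0.02, 0.4, 0], 1.5]
    - [[0, 0, 0], [0, 0, 0], 1.5]

```text
clock: 11.55
position: [0.5675, 0.1081, 0.0232]
ee_rot: [0.0, 0.727, 0.687, -0.001]
contact_force: [-4.3, -3.5, 6.6]
width: 0.0197
gripper_force: 49.1
```

Call:
drive_tool:
  rows:
    - [[0, 0, 0], [0, 0, 0.04], 1.5]
    - [[0, 0, 0], [0, 0, 0], 1.5]

```text
clock: 11.8
position: [0.5674, 0.1085, 0.0232]
ee_rot: [0.0, 0.727, 0.686, -0.001]
contact_force: [-3.8, -3.9, 4.2]
width: 0.0201
gripper_force: 48.6
```

Call:
drive_tool:
  rows:
    - [[0, 0, 0], [0.01, 0.15, 0], 1.5]
    - [[0, 0, 0], [0.01, 0.15, 0], 1.5]

```text
clock: 12.05
position: [0.5675, 0.1113, 0.0232]
ee_rot: [0.0, 0.727, 0.686, -0.001]
contact_force: [-3.0, -4.8, 4.1]
width: 0.0198
gripper_force: 48.8
```

Call:
drive_tool:
  rows:
    - [[0, 0, 0], [0.01, 0.1, 0], 1.5]
    - [[0, 0, 0], [0, 0.1, 0], 1.5]

```text
clock: 12.3
position: [0.5676, 0.1133, 0.0232]
ee_rot: [0.0, 0.727, 0.687, -0.001]
contact_force: [-3.5, -5.0, 5.1]
width: 0.0196
gripper_force: 48.8
```

Call:
drive_tool:
  rows:
    - [[0, 0, 0], [0.01, 0.1, 0], 1.5]

```text
clock: 12.42
position: [0.5676, 0.1143, 0.0232]
ee_rot: [0.0, 0.727, 0.687, -0.001]
contact_force: [-3.3, -3.7, 4.7]
width: 0.0195
gripper_force: 48.9
```

Call:
drive_tool:
  rows:
    - [[0, 0, 0], [0, 0.1, 0], 1.5]

```text
clock: 12.55
position: [0.5677, 0.1153, 0.0232]
ee_rot: [0.0, 0.727, 0.687, -0.001]
contact_force: [-3.5, -5.4, 4.0]
width: 0.0195
gripper_force: 48.8
```

Call:
drive_tool:
  rows:
    - [[0, 0, 0], [0.01, 0.1, 0], 1.5]

```text
clock: 12.68
position: [0.5678, 0.1163, 0.0232]
ee_rot: [0.0, 0.727, 0.687, -0.001]
contact_force: [-3.6, -4.6, 3.7]
width: 0.0195
gripper_force: 48.9
```

Call:
drive_tool:
  rows:
    - [[0, 0, 0], [0, 0.1, 0], 1.5]

```text
clock: 12.8
position: [0.5678, 0.1173, 0.0232]
ee_rot: [0.0, 0.727, 0.686, -0.001]
contact_force: [-4.0, -4.3, 4.5]
width: 0.0199
gripper_force: 48.8
```

Call:
drive_tool:
  rows:
    - [[0, 0, 0], [0.01, 0.1, 0], 1.5]

```text
clock: 12.92
position: [0.5679, 0.1183, 0.0232]
ee_rot: [0.0, 0.727, 0.687, -0.001]
contact_force: [-4.1, -5.1, 4.6]
width: 0.0201
gripper_force: 48.9
```

Call:
drive_tool:
  rows:
    - [[0, 0, 0], [0, 0.1, 0], 1.5]

```text
clock: 13.05
position: [0.5679, 0.1191, 0.0232]
ee_rot: [0.0, 0.727, 0.687, -0.001]
contact_force: [-3.9, -7.3, 4.8]
width: 0.0199
gripper_force: 48.9
```

Call:
drive_tool:
  rows:
    - [[0, 0, 0], [0.01, 0.1, 0], 1.5]

```text
clock: 13.18
position: [0.5679, 0.1191, 0.0232]
ee_rot: [0.001, 0.727, 0.687, -0.002]
contact_force: [-4.5, -10.8, 5.1]
width: 0.0197
gripper_force: 49.0
```

Call:
drive_tool:
  rows:
    - [[0, 0, 0], [0, 0.1, 0], 1.5]

```text
clock: 13.3
position: [0.5679, 0.1193, 0.0232]
ee_rot: [0.001, 0.727, 0.687, -0.003]
contact_force: [-3.8, -11.2, 5.1]
width: 0.02
gripper_force: 49.1
```

Call:
drive_tool:
  rows:
    - [[0, 0, 0], [0, 0.1, 0], 1.5]

```text
clock: 13.42
position: [0.568, 0.1202, 0.0232]
ee_rot: [0.001, 0.727, 0.687, -0.003]
contact_force: [-3.9, -10.5, 4.9]
width: 0.0196
gripper_force: 49.0
```

Call:
drive_tool:
  rows:
    - [[0, 0, 0], [0.01, 0.1, 0], 1.5]

```text
clock: 13.55
position: [0.568, 0.1211, 0.0232]
ee_rot: [0.001, 0.727, 0.687, -0.003]
contact_force: [-3.2, -12.4, 4.6]
width: 0.0197
gripper_force: 49.0
```

Call:
drive_tool:
  rows:
    - [[0, 0, 0], [0, 0.1, 0], 1.5]

```text
clock: 13.68
position: [0.5681, 0.1221, 0.0232]
ee_rot: [0.001, 0.727, 0.687, -0.003]
contact_force: [-3.5, -11.4, 4.6]
width: 0.0195
gripper_force: 49.0
```

Call:
drive_tool:
  rows:
    - [[0, 0, 0], [0, 0.1, 0], 1.5]

```text
clock: 13.8
position: [0.5681, 0.1231, 0.0232]
ee_rot: [0.001, 0.727, 0.687, -0.002]
contact_force: [-3.4, -12.0, 4.9]
width: 0.0203
gripper_force: 49.0
```

```bash
python3 - <<'E'
from h import *
s=manip.get_state();print(s["position"],s["contact_force"],s["clock"])
c=eyes.get_calibration("wrist");np.savez("w5.npz",**c)
im=eyes.get_image("wrist")[...,::-1];cv2.imwrite("pics/w5.png",im)
cv2.imwrite("pics/w5c.png",cv2.resize(im[60:260,170:370],(600,600),interpolation=cv2.INTER_CUBIC))
E
```

```text
[0.56811402 0.12313685 0.0231902 ] [ -3.42900229 -12.04779497   4.90888295] 13.8
```

View pics/w5c.png

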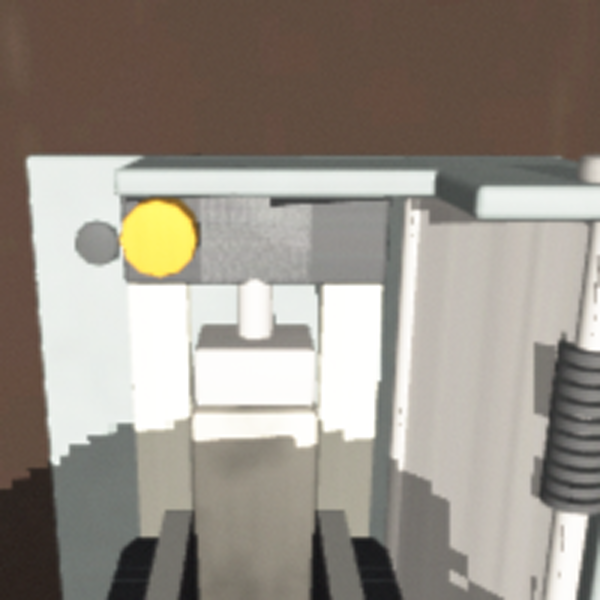

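The flap is held open to the right of the finger, and the bar lies in the groove against the block. The block's face is at row ~406 and the carriage edge at row 283.

```bash
python3 - <<'E'
from h import *
th=np.radians(-3.3);R=np.array([[np.cos(th),-np.sin(th)],[np.sin(th),np.cos(th)]]);o=np.array([.567,.1])
def t(f,X,Y,z,a,b,k): return (R.T@(ray(dict(np.load(f)),(a+X/k,b+Y/k),z)[:2]-o)*1e3).round(1)
for n,X,Y,z in(("face",255,406,.023),("block back",255,347,.023),("carriage",255,283,.016),("barL",194,440,.026),("barR",317,440,.026)): print(n,t("w5.npz",X,Y,z,170,60,3))
for n,X,Y,z in(("face0",250,186,.023),("back0",250,153,.023),("carr0",245,108,.016)): print(n,t("w4.npz",X,Y,z,150,20,2.5))
E
```

```text
face [ 0.2 57. ]
block back [ 0.2 67.4]
carriage [ 0.2 76.6]
barL [-10.   52.1]
barR [10.5 52.1]
face0 [-3.8 52.9]
back0 [-3.7 62.7]
carr0 [-5.3 76.4]
```

Call:
drive_tool:
  rows:
    - [[0, 0, 0], [-0.01, -0.1, 0], 1.5]
    - [[0, 0, 0], [0, -0.05, 0], 1.5]
    - [[0, 0, 0], [0, 0, 0], 1.5]

```text
clock: 14.22
position: [0.5681, 0.1232, 0.0232]
ee_rot: [0.0, 0.727, 0.687, -0.001]
contact_force: [-2.8, -7.0, 4.1]
width: 0.0199
gripper_force: 48.6
```

Call:
drive_tool:
  rows:
    - [[0, 0, 0], [0, -0.1, 0], 1.5]
    - [[0, 0, 0], [0, 0, 0], 1.5]

```text
clock: 14.48
position: [0.5681, 0.1232, 0.0232]
ee_rot: [-0.0, 0.727, 0.686, -0.001]
contact_force: [-2.8, -4.8, 4.1]
width: 0.0197
gripper_force: 48.6
```

Call:
drive_tool:
  rows:
    - [[0, 0, 0], [0, 0, 0], 2.2]
    - [[0, 0, 0], [0, 0, 0], 2.5]
    - [[0, 0, 0], [0, 0, 0], 2.8]
    - [[0, 0, 0], [0, 0, 0], 3]
    - [[0, 0, 0], [0, 0, 0], 3]
    - [[0, 0, 0], [0, 0, 0], 3]

```text
clock: 15.22
position: [0.5686, 0.124, 0.0233]
ee_rot: [-0.0, 0.727, 0.686, 0.0]
contact_force: [-4.9, 1.0, -1.4]
width: 0.0299
gripper_force: 1.9
```

Call:
drive_tool:
  rows:
    - [[0, 0, 0], [0, 0, 0.3], 3]
    - [[0, 0, 0], [0, 0, 0.5], 3]
    - [[0, 0, 0], [0, 0, 0.8], 3]
    - [[0, 0, 0], [0, 0, 0.8], 3]
    - [[0, 0, 0], [0, 0, 0.8], 3]
    - [[0, 0, 0], [0, 0, 0.8], 3]
    - [[0, 0, 0], [0, 0, 0.8], 3]
    - [[0, 0, 0], [0, 0, 0.8], 3]

```text
clock: 16.23
position: [0.5702, 0.1237, 0.0803]
ee_rot: [0.001, 0.727, 0.686, 0.001]
contact_force: [0.1, -0.5, 0.2]
width: 0.03
gripper_force: 0.0
```

Call:
drive_tool:
  rows:
    - [[0, 0, 0], [0, 0, 2], 3]
    - [[0, 0, 0], [0, 0, 3], 3]
    - [[0, 0, 0], [0, 0, 4], 3]
    - [[0, 0, 0], [0, 0, 4], 3]
    - [[0, 0, 0], [0, 0, 0], 3]
    - [[0, 0, 0], [0, 0, 0], 3]

```text
clock: 16.98
position: [0.5686, 0.1236, 0.209]
ee_rot: [0.0, 0.727, 0.686, -0.0]
contact_force: [0.5, -1.1, 0.3]
width: 0.0298
gripper_force: 0.0
```

```bash
python3 - <<'E'
from h import *
s=manip.get_state();print(s["position"],s["contact_force"],s["clock"])
a=eyes.get_image("wrist")[...,::-1][20:260,150:390];cv2.imwrite("pics/w6.png",a)
b=eyes.get_image("side")[...,::-1][170:290,230:350]
cv2.imwrite("pics/end.png",np.hstack([cv2.resize(x,(400,400),interpolation=cv2.INTER_CUBIC) for x in(a,b)]))
E
```

```text
[0.56859255 0.12362203 0.2090172 ] [ 0.48870361 -1.05813753  0.27012478] 16.975
```

View pics/end.png

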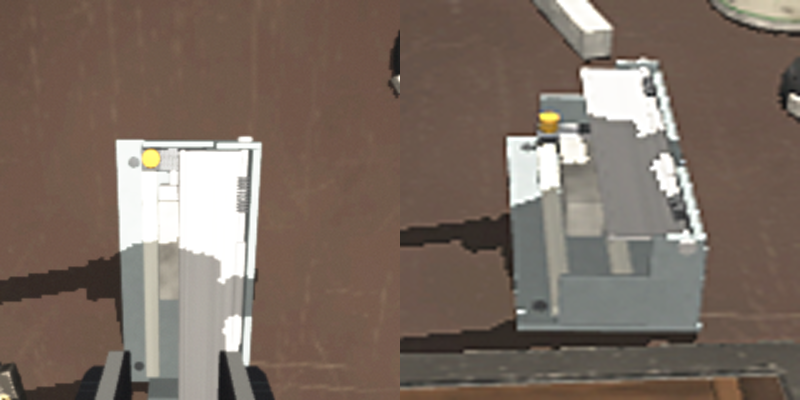

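The flap is shut level over the tray (left-view columns 180–250). The bar lies flat in the groove beneath it at rows ~195–300, against the block, and the quoin hasn't moved.

```bash
python3 -c "
from rig import job
print(job.sign_off())"
```

```text
the job is handed in; nothing more can be done
None
```

The short bar lies flat in the groove with the stop's block pushed in about 4 mm and the flap sprung shut over it. The other bars and the quoin were left where they were, and the job was handed in at about 17 s.

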